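# Close the earth link and torque its clamp

### The job

Take the loose copper link by its black grip and slide its forked end into the slot of the brass clamp on the grey earth terminal until it is fully home. Then tighten the clamp with the click wrench that already sits on its bolt: swing the handle clockwise (seen from above) until it clicks, giving way under your hand, and stop at once: pressing on until it stiffens again overtightens the clamp. Let go of the wrench, with the link still home and the other things on the bench left where they were.

Things in the scene. Friction and masses are not known exactly. Their poses are not given: they have to be found in the camera images.
- link_grip (a point): Centre of the black grip block (40 mm long, 18 wide, 50 tall) of the loose copper link, 31 mm above the link's underside. The link is a flat bar 140 x 30 x 6 mm, about 0.2 kg, with a two-tined fork at its front. x points along the bar to the fork, y across, z up. The fork's tip is 105 mm ahead (+x), the bar's tail 35 mm behind.
- link_tip (a point): Middle of the front end of the fork, on the underside of the link; axes as the link's (x forward along the bar, z up).
- slot_mouth (a point): Mid floor of the clamp slot at its mouth, 16 mm above the table. y points into the slot, z up. The slot in the fixed brass clamp (66 mm wide, 38 mm high over the table) is 34 mm wide, 9 high, 60 deep. Its floor is the top of the grey base, which runs on level and open for 110 mm before the mouth; flared cheeks start about 23 mm before the mouth and guide the link in.
- slot_end (a point): Middle of the slot's floor at its closed end, 60 mm beyond the mouth; axes as at the mouth. The link is home when its tip meets this end.
- wrench_head (a point): Top of the click wrench's head, on the bolt's axis, 90 mm above the table; turns with the bolt. x points along the handle at rest. The click comes after 0.4 to 1.1 rad, differently each time, at 1.2 N m: the handle gives way by 0.13 rad against the head, the torque falling to 0.2 N m. Pressed on, it stiffens: 0.9 N m at 0.175 rad, too far. Let go, it springs back.
- handle_grip (a point): Mid-grip of the wrench handle, 130 mm from the bolt's axis, 76 mm above the table; x points outward along the handle, z up. The grip is a black bar 88 mm long, 22 wide, 24 tall, nothing under it. It turns level about the bolt's axis; clockwise from above tightens. It takes some 4 N, growing to 9 N at the click; before that the handle flexes by up to 0.06 rad. The wrench cannot be lifted off.
- coupler: bystander: grey pipe coupler ring, 44 mm across, 30 mm tall; its underside's centre
- coupler2: bystander: grey pipe coupler ring, 56 mm across, 30 mm tall; its underside's centre
- screwdriver: bystander: screwdriver lying on the bench
- screwjar: bystander: jar, 70 mm across, 85 mm tall; underside's centre
- tape_measure: bystander: tape measure, 65 x 35 x 60 mm; underside's centre
- brush: bystander: brush lying on the bench
Mind the look-alikes: they are no part of the job. Of the things that look like the part that bears link_grip, take the one that is farthest to the robot's left at the start.

How it is judged:
By the outcome, as a careful person would: the job done as asked, in the order asked, and still so for the second after the job is handed in, with the robot touching nothing.
It also fails if it takes over 72 s, if anything falls off the work surface, if the arm or the gripper's body presses on something with over 40 N, if the wrist force passes 120 N, or if a joint passes its speed limit or range.

### The arm

A 6-joint arm with a two-finger parallel gripper is mounted at the origin on the work surface. World frame = base frame: x ahead of the robot, y to its left, z up, the work surface at z = 0. Lengths are in m, angles in rad, forces in N, time in s.
With the tool pointing down it reaches from about 0.325 to 0.775 m from the base axis. Payload 5.5 kg.
Tool frame: the origin (TCP) lies between the finger pads; the fingertips stand 8 mm ahead of it and the grasp point (between the pads) lies 11 mm behind it (tcp_to_tips is the distance from the TCP to the fingertips, in m); z points along the fingers, y is the line along which they close (so a half turn about z gives the same grasp; the last joint's range is limited). The gripper opens to 88 mm and grips with 3 to 60 N. Pads are 20 mm wide; open, the fingers measure 115 mm over their backs; the gripper's body (75 mm by 178 mm) begins 61 mm behind the grasp point.
Start: joints at [1.056, 0.091, 1.231, -0, 1.82, -0.057], TCP at [0.265, 0.538, 0.231] pointing down, gripper open.
Joint ranges: [-2.87, 2.87], [-0.86, 2.18], [0.17, 2.46], [-1.51, 4.65], [0.06, 2.69], [-2.65, 2.65]. Speed limits (rad/s): [2.57, 2.57, 3.01, 3.14, 3.14, 3.14].

### API

Orientations are given as a unit quaternion [w, x, y, z].
In Python, from bench import * gives the robot as it stands. Calls block until the motion is done:
- move_to(position, orientation): joint-space move of the TCP to a pose.
- move_l(position, speed=0.15, orientation=None): straight line of the TCP; orientation=None keeps the orientation; speed is the mean speed in m/s.
- movej(angles): joint-space move.
- gripper_open() and close(): open the fingers fully, or close them until they stop; the grip force is fixed at half the most.
- hold(seconds).
- inverse_kinematics(position, orientation): joint angles nearest the present ones, or None.
- state(): the state.
- get_image(name): name is "scene" or "top" or "wrist"; returns a dict with "frame" (400x640x3 uint8, blue, green, red), "depth" (400x640 float32, m along the optical axis (not along the pixel's ray), 0 where there is no reading), "camera_matrix" (3x3 intrinsics, pixels), "view" (4x4, takes a point from world to camera coordinates). Camera axes: x right, y up, looking along -z (the intrinsics and any distortion apply to the point x, -y, -z); pixel columns grow to the right and rows downward; lengths in m; the calibration is good to about 2 mm. A picture is of the moment at which its call begins.
A pose or a line that the arm cannot do raises IKError and nothing moves.
- job_done(): hands the job in; it is judged then, once.
The state is a dict: "time": time; "joint_pos": joint angles; "dq": joint speeds; "joint_torque": joint torques, N m; "ee_pos": TCP position; "ee_rot": TCP orientation; "ft_force": force on the tool from outside, world axes, zero at the start; "moment": the same for the moment, N m; "finger_gap": finger opening in m; "finger_force": force on a finger pad.
Only numpy, scipy, OpenCV 4.12 (cv2) and the standard library are available. Lean on these libraries where they do the work, as an engineer would, in place of code of your own. Each camera call takes 0.05 s, during which the arm holds its last target. There are 200 camera calls.

## Working session

There is one attempt and no reset: what is moved stays moved. The work goes in short steps, each a Python script; the robot and the scene stay as the last script left them, time stands still between calls to the robot, and variables do not carry over. Pictures are saved under pics/ and viewed, at most 10 in all, crops included, and the job is handed in when it is done.

```bash
mkdir -p pics
cat > h.py <<'E'
from bench import *
import numpy as np, cv2
def snap(n,f):
    d=get_image(n); cv2.imwrite(f"pics/{f}.png",d["frame"]); np.savez(f"pics/{f}.npz",**d); return d
def w(d,u,v,z=None):
    """pixel -> world by depth (z None) or by intersecting the plane z"""
    K=d["camera_matrix"];V=np.linalg.inv(d["view"])
    r=np.linalg.inv(K)@[u,v,1]; r=np.array([r[0],-r[1],-r[2]])
    if z is None:
        s=float(d["depth"][int(round(v)),int(round(u))])
    else:
        s=(z-V[2,3])/(V[:3,:3]@r)[2]
    return V[:3,:3]@(r*s)+V[:3,3]
E
python3 - <<'E'
from h import *
for n in("scene","top"):
    d=snap(n,n+"0"); print(n,np.linalg.inv(d["view"]).round(3).tolist(),d["camera_matrix"].tolist())
s=state();print(s["time"],s["ee_rot"],s["ft_force"],s["finger_gap"])
E
```

```text
scene [[-0.09, -0.587, 0.805, 1.551], [0.996, -0.05, 0.075, -0.005], [-0.004, 0.808, 0.589, 0.877], [0.0, 0.0, 0.0, 1.0]] [[449.86198966763, 0.0, 318.6373374925729], [0.0, 449.86198966763, 198.2659720936345], [0.0, 0.0, 1.0]]
top [[0.017, 0.997, -0.075, 0.422], [-1.0, 0.017, 0.001, -0.091], [0.003, 0.075, 0.997, 1.431], [0.0, 0.0, 0.0, 1.0]] [[451.6127150621359, 0.0, 312.5139902047987], [0.0, 451.6127150621359, 203.58427015760344], [0.0, 0.0, 1.0]]
0.1 [-2.49961991e-04  2.26913029e-01  9.73914622e-01 -8.50661908e-04] [ 0.1172932  -0.49391716  0.07610842] 0.08749677730692473
```

View pics/scene0.png

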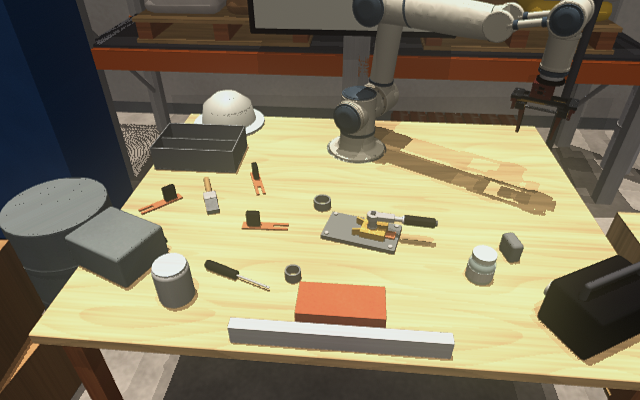

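View pics/top0.png

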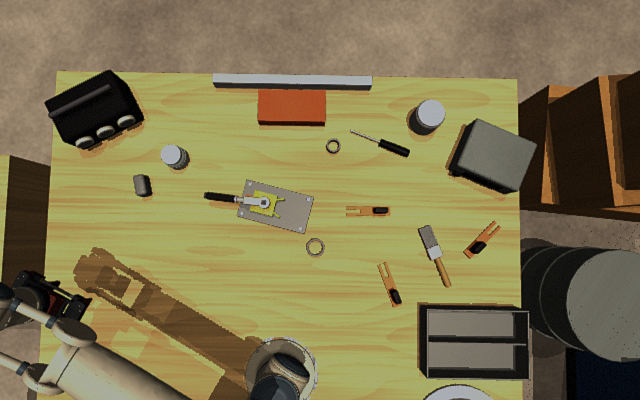

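The top view shows three links, with grips near (380,211), (393,297) and (482,240). The one at (380,211) is farthest left, and its fork points at the clamp at (264,204). The wrench handle points left, with its grip near (220,197). I'll enlarge both views.

Run:
```python
import cv2
a=cv2.imread("pics/top0.png")[165:265,195:395]; cv2.imwrite("pics/c1.png",cv2.resize(a,(800,400),interpolation=cv2.INTER_CUBIC))
a=cv2.imread("pics/scene0.png")[180:280,240:440]; cv2.imwrite("pics/c2.png",cv2.resize(a,(800,400),interpolation=cv2.INTER_CUBIC))
```

```text
(no output)
```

View pics/c1.png

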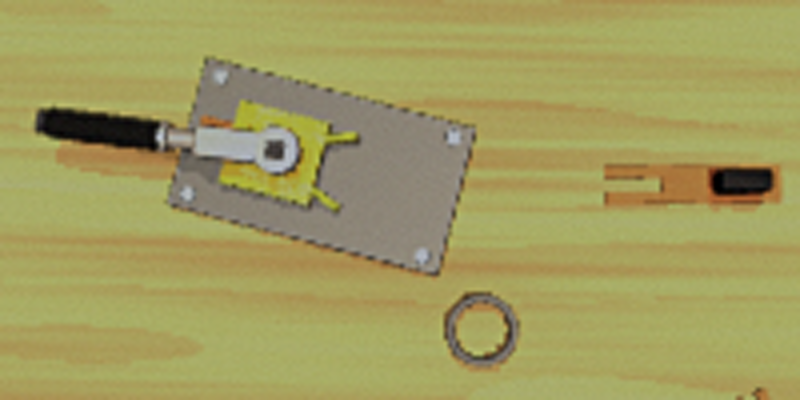

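View pics/c2.png

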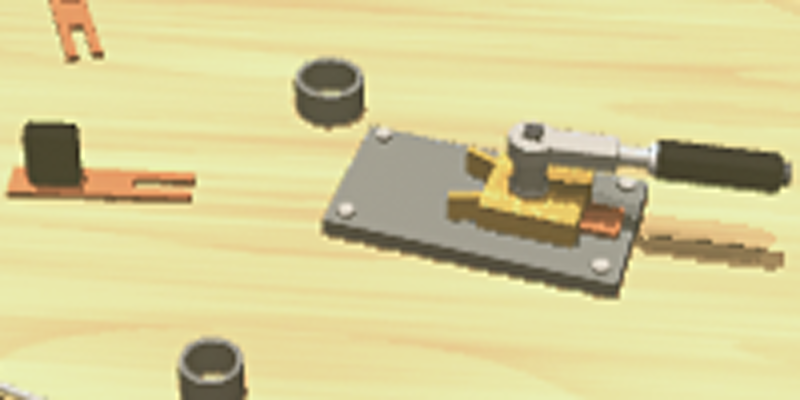

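The crops show three things:
- **Base plate:** crop 1 corners at (208,58), (475,127), (438,274) and (170,205). The slot mouth faces right, toward the link.
- **Link:** the fork tip is at x=605 and the grip at about (743,181).
- **Wrench:** the head is at (276,149) and the grip runs from (40,121) to (160,135).

```bash
cat >> h.py <<'E'
def tri(*obs):
    """least-squares point from (image,u,v) rays"""
    A=np.zeros((3,3));b=np.zeros(3)
    for d,u,v in obs:
        c=np.linalg.inv(d["view"])[:3,3]; r=w(d,u,v,0)-c; r/=np.linalg.norm(r); P=np.eye(3)-np.outer(r,r); A+=P;b+=P@c
    return np.linalg.solve(A,b)
E
python3 - <<'E'
from h import *
T=dict(np.load("pics/top0.npz"));S=dict(np.load("pics/scene0.npz"))
t=lambda u,v:(195+u/4-.375,165+v/4-.375); s=lambda u,v:(240+u/4-.375,180+v/4-.375)
np.set_printoptions(precision=4,suppress=True)
print("base",[w(T,*t(*p),.016) for p in((208,58),(475,127),(438,274),(170,205))])
print("clamp",[w(T,*t(*p),.038) for p in((243,100),(330,125),(307,206),(220,185))])
for n,a,b in(("head",(275,149),(534,131)),("griptop",(744,180),(52,125)),("tip L",(605,204),(195,177)),("tip R",(605,166),(192,199)),("hand end",(40,118),(788,165)),("hand in",(160,132),(659,155)),
  ("bolt far",(454,136),(384,133)),("bolt near",(422,257),(346,209))):
    print(n,tri((T,*t(*a)),(S,*s(*b))), w(T,*t(*a)), w(S,*s(*b)))
print("tail",w(T,*t(780,166),.006),w(T,*t(780,204),.006),"tip",w(T,*t(605,166),.006),w(T,*t(605,204),.006))
E
```

```text
base [array([0.6022, 0.1165, 0.016 ]), array([ 0.5512, -0.095 ,  0.016 ]), array([ 0.4354, -0.068 ,  0.016 ]), array([0.4857, 0.143 , 0.016 ])]
clamp [array([0.5671, 0.0853, 0.038 ]), array([0.5488, 0.0174, 0.038 ]), array([0.4858, 0.0337, 0.038 ]), array([0.5008, 0.1013, 0.038 ])]
head [0.5257 0.0548 0.0863] [0.5252 0.0535 0.0938] [0.5283 0.0552 0.0884]
griptop [ 0.5105 -0.3006  0.0568] [ 0.5106 -0.3008  0.0555] [ 0.5079 -0.3013  0.0547]
tip L [ 0.4931 -0.1985 -0.0003] [ 0.4933 -0.1993 -0.0025] [ 0.4969 -0.1972  0.0028]
tip R [ 0.523  -0.1971  0.0028] [ 0.523  -0.1984  0.0058] [ 0.5171 -0.1968 -0.0022]
hand end [0.5462 0.2316 0.0837] [0.5462 0.2311 0.0835] [0.5491 0.2314 0.0861]
hand in [0.5376 0.1427 0.0797] [0.5368 0.1401 0.0886] [0.5409 0.1433 0.0825]
bolt far [ 0.5372 -0.0653  0.0858] [ 0.5433 -0.0786  0.0228] [ 0.4509 -0.0553  0.0191]
bolt near [ 0.4512 -0.0688 -0.0582] [ 0.4483 -0.0554  0.0211] [ 0.5436 -0.0777  0.0189]
tail [ 0.5254 -0.3368  0.006 ] [ 0.4953 -0.337   0.006 ] tip [ 0.523  -0.1983  0.006 ] [ 0.4929 -0.1987  0.006 ]
```

```bash
cat >> h.py <<'E'
def Q(psi): return [0,np.cos(psi/2),np.sin(psi/2),0]   # tool down, fingers close across heading psi
DIR=np.array([.2344,.9721]);PSI=np.arctan2(DIR[1],DIR[0]);MOUTH=np.array([.518,.0256])
E
python3 - <<'E'
from h import *
psi=np.radians(91)
move_to([.5095,-.302,.12],Q(psi))
move_l([.5095,-.302,.028],.12)
close(); s=state(); print(s["finger_gap"],s["finger_force"],s["ft_force"],s["time"])
move_l([.5095,-.302,.075],.12)
g=MOUTH-DIR*(.105+.06)
move_to([*g,.075],Q(PSI))
s=state(); print(s["ee_pos"],s["joint_pos"],s["finger_gap"],s["ft_force"],s["time"])
d=snap("top","t1"); e=snap("scene","s1")
a=cv2.resize(d["frame"][165:240,195:345],(800,400),interpolation=cv2.INTER_CUBIC)
b=cv2.resize(e["frame"][180:280,240:440],(400,200),interpolation=cv2.INTER_CUBIC)
o=np.zeros((600,800,3),np.uint8);o[:400]=a;o[400:,:400]=b;cv2.imwrite("pics/c3.png",o)
E
```

```text
0.017898895608230703 29.998860955238342 [ 1.6140629  -0.13253918 -0.40670924] 5.1833
[ 0.47924544 -0.13523423  0.07448473] [-3.42831796e-01 -1.59849867e-01  1.75275157e+00 -7.72191156e-04
  1.54898031e+00 -1.07524756e-01] 0.01779510272797207 [-0.05930193  0.0054912  -1.08186199] 6.4417
```

View pics/c3.png

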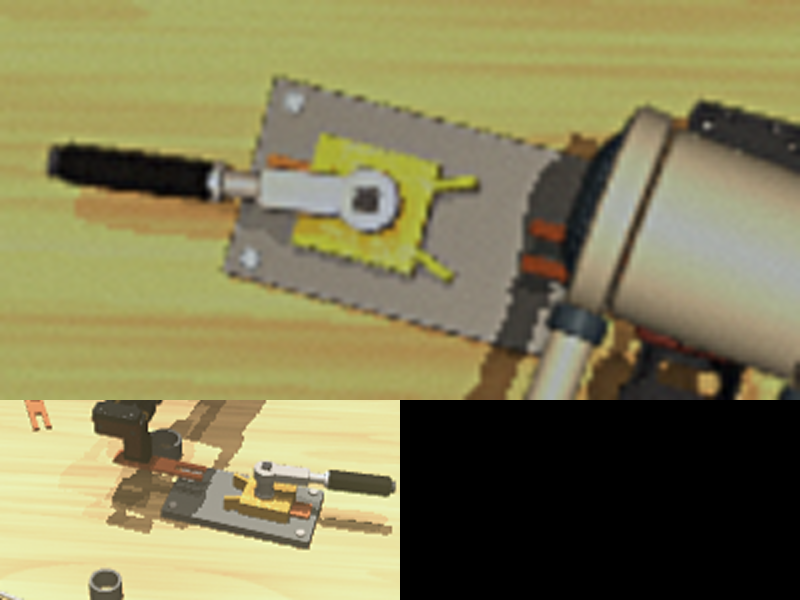

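The fork tips are visible at about (531,228) and (523,263), lined up with the slot. I'll work out the lateral error and lower the link onto the approach.

Run:
```python
from h import *
T=dict(np.load("pics/t1.npz"));k=150/800
t=lambda u,v:(195+(u+.5)*k-.5,165+(v+.5)*k-.5)
N=np.array([-DIR[1],DIR[0]])
def loc(p): p=p[:2]-MOUTH; return (p@DIR*1e3).round(1),(p@N*1e3).round(1)
for n,u,v,z in(("tipR",531,219,.053),("tipR2",530,236,.053),("tipL",524,254,.053),("tipL2",522,272,.053),("clampfR",440,162,.038),("clampfL",412,274,.038),("clbR",322,136,.038),("clbL",294,245,.038),("head",370,198,.090),("cheekR",478,182,.03),("cheekL",449,277,.03)):
    print(n,loc(w(T,*t(u,v),z)),w(T,*t(u,v))[2].round(3))
print("tcp",loc(state()["ee_pos"]))
```

```text
tipR (np.float64(-60.3), np.float64(-14.9)) 0.017
tipR2 (np.float64(-62.2), np.float64(-5.3)) 0.017
tipL (np.float64(-61.5), np.float64(5.5)) 0.016
tipL2 (np.float64(-63.1), np.float64(15.8)) 0.015
clampfR (np.float64(0.1), np.float64(-34.6)) 0.018
clampfL (np.float64(-1.0), np.float64(32.4)) 0.021
clbR (np.float64(70.3), np.float64(-32.0)) 0.035
clbL (np.float64(69.5), np.float64(33.3)) 0.019
head (np.float64(27.7), np.float64(-1.5)) 0.092
cheekR (np.float64(-23.6), np.float64(-29.4)) 0.037
cheekL (np.float64(-21.5), np.float64(28.5)) 0.023
tcp (np.float64(-166.2), np.float64(-0.5))
```

```bash
cat > ins.py <<'E'
from h import *
N=np.array([-DIR[1],DIR[0]])
def P(t,z): return [*(MOUTH+DIR*(t-.105)-N*.0004),z]   # t: tip past the mouth
z=.0452
move_l(P(-.058,z),.08); f0=np.array(state()["ft_force"]); print("down",f0)
for t in np.arange(-.05,.075,.002 ):
    move_l(P(t,z),.04); s=state(); f=np.array(s["ft_force"])-f0
    fa=f[:2]@DIR; fl=f[:2]@N
    if abs(fa)>2 or abs(fl)>2 or abs(f[2])>3: print(round(t,3),fa.round(1),fl.round(1),f[2].round(1))
    if fa<-15 or abs(fl)>20 or abs(f[2])>20: break
e=np.array(s["ee_pos"]); print("tip",(e[:2]-MOUTH)@DIR+.105,(e[:2]-MOUTH)@N,e[2],s["time"])
E
python3 ins.py
```

```text
down [-0.08711358 -1.14944714 -2.17488909]
-0.026 2.1 0.3 -0.1
-0.002 2.0 0.7 -1.0
0.018 2.1 -0.1 -2.1
0.02 2.0 0.4 -1.2
0.022 2.5 0.4 -0.8
0.032 2.4 -0.4 -1.3
0.062 -6.4 1.8 1.4
0.064 -13.1 3.1 5.1
0.066 -19.2 4.0 7.4
tip 0.06055508462725772 -0.0005762159805429958 0.04631803327624058 21.9167
```

Insertion was smooth and stopped firmly at 60.5 mm, which matches the slot depth. I'll release, retreat and look.

Run:
```python
from h import *
gripper_open(); p=np.array(state()["ee_pos"]); move_l([p[0],p[1],.17],.2)
# go to above handle
H=np.array([.5257,.0548]);a=np.arctan2(.177,.0185)
g=H+.135*np.array([np.cos(a),np.sin(a)])
move_to([*g,.17],Q(a)); s=state(); print(s["ee_pos"],s["joint_pos"],s["ft_force"],s["time"])
d=snap("top","t2"); e=snap("scene","s2")
a=cv2.resize(d["frame"][165:240,195:345],(600,300),interpolation=cv2.INTER_CUBIC)
b=cv2.resize(e["frame"][190:265,300:450],(600,300),interpolation=cv2.INTER_CUBIC)
cv2.imwrite("pics/c4.png",np.vstack([a,b]))
```

```text
[0.53949153 0.18815803 0.16905842] [ 2.76541778e-01  1.19194250e-02  1.42126800e+00 -8.53701345e-04
  1.71012516e+00  3.80992108e-01] [-0.05018537 -0.2399425   0.08713256] 24.675
```

View pics/c4.png

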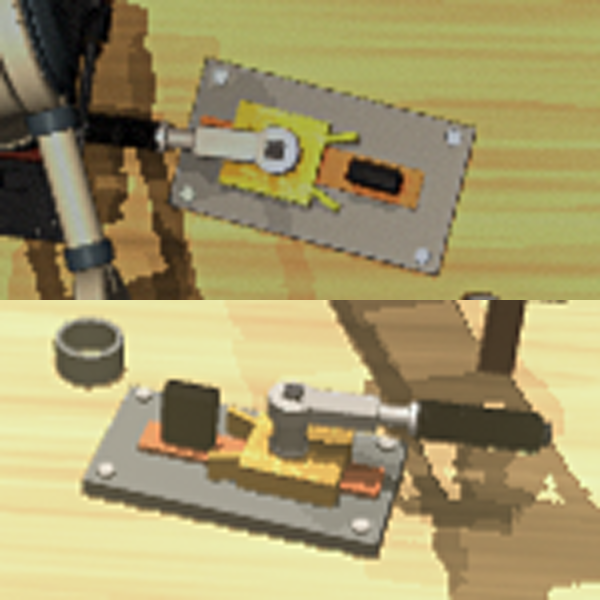

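The link is in the slot, with its tail near (418,190) in the upper crop. The wrench hasn't moved. Next I'll check how far home the link is, then grip the handle and swing it in small steps, watching the torque.

```bash
cat > turn.py <<'E'
from h import *
T=dict(np.load("pics/t2.npz"))
for u,v in((425,174),(414,208)):
    p=w(T,195+u/4-.375,165+v/4-.375,.022)[:2]-MOUTH; print("tail",(p@DIR*1e3).round(1))
H=np.array([.5257,.0548]);a0=np.radians(83);r=.13;z=.067
g=lambda a:[*(H+r*np.array([np.cos(a),np.sin(a)])),z]
move_to([*g(a0)[:2],.15],Q(a0)); move_l(g(a0),.12)
s=state();F0=np.array(s["ft_force"]);M0=np.array(s["moment"])
def tq():
    s=state();F=np.array(s["ft_force"])-F0;M=np.array(s["moment"])-M0
    p=np.array(s["ee_pos"])[:2]-H; k=p[0]*F[1]-p[1]*F[0]
    return k,M[2],F[:2]@p/np.linalg.norm(p),F[2],np.arctan2(p[1],p[0]),s["time"]
close(); print("grip",state()["finger_gap"],np.round(tq(),3))
pk=0;L=[]
for i in range(1,110):
    a=a0-.012*i; move_l(g(a),.03,Q(a))
    x=tq(); tau=x[0]+x[1]; L.append([.012*i,*x]); pk=max(pk,tau)
    if pk>.75 and tau<.6*pk or tau>1.7 or abs(x[2])>40 or x[5]>60: break
np.save("turn.npy",L)
print(np.array2string(np.array(L)[::4],precision=3,suppress_small=True)); print(np.array2string(np.array(L)[-5:],precision=3,suppress_small=True),pk)
if pk>.75 and tau<.6*pk:
    gripper_open(); print("released",np.round(tq(),3))
E
python3 turn.py
```

```text
tail -80.9
tail -79.3
grip 0.021738283833896657 [ 0.329  0.051  0.284  1.294  1.452 26.892]
[[ 0.012  0.625  0.007  0.621  1.381  1.44  27.142]
 [ 0.06   0.587 -0.004  0.944  1.431  1.392 28.142]
 [ 0.108  0.813 -0.027  0.194  1.262  1.344 29.142]
 [ 0.156  0.649 -0.012 -0.452  1.777  1.296 30.142]
 [ 0.204  0.855 -0.022 -0.36   1.744  1.249 31.142]
 [ 0.252  0.852  0.027  0.3    1.824  1.201 32.142]
 [ 0.3    0.904 -0.02   0.433  1.277  1.153 33.142]
 [ 0.348  0.824  0.026 -0.893  1.187  1.106 34.142]
 [ 0.396  0.779  0.033 -1.756  1.631  1.058 35.142]
 [ 0.444  0.87  -0.007 -1.409  1.763  1.011 36.142]
 [ 0.492  0.87   0.014 -2.147  1.067  0.963 37.142]
 [ 0.54   1.027  0.055 -2.408  1.541  0.916 38.142]
 [ 0.588  0.844  0.088 -1.845  1.94   0.868 39.142]
 [ 0.636  0.878  0.112 -1.747  1.503  0.821 40.142]
 [ 0.684  0.891  0.072 -2.792  1.835  0.773 41.142]
 [ 0.732  0.924  0.155 -2.489  1.926  0.725 42.142]
 [ 0.78   0.845  0.187 -3.722  1.599  0.678 43.142]
 [ 0.828  0.871  0.203 -3.851  1.537  0.63  44.142]
 [ 0.876  1.02   0.184 -3.558  2.191  0.583 45.142]
 [ 0.924  0.903  0.205 -4.417  1.713  0.535 46.142]
 [ 0.972  0.759  0.084 -4.729  1.403  0.485 47.142]]
[[ 0.936  1.042  0.211 -3.872  1.723  0.524 46.392]
 [ 0.948  0.983  0.235 -4.223  1.1    0.511 46.642]
 [ 0.96   0.893  0.149 -4.082  0.266  0.498 46.892]
 [ 0.972  0.759  0.084 -4.729  1.403  0.485 47.142]
 [ 0.984  0.651 -0.105 -3.952  1.467  0.471 47.392]] 1.2528634332406923
released [-5.00e-03  3.20e-02 -4.45e-01  3.63e-01  4.64e-01  4.85e+01]
```

The torque peaked at about 1.25 N m and then dropped, so I released. I'll raise the arm and measure how far the handle sprang back, to judge whether the click went through fully.

Run:
```python
from h import *
p=np.array(state()["ee_pos"]); move_l([p[0],p[1],.15],.25)
move_to([.5,.30,.2],Q(np.radians(60)))
d=snap("top","t3"); e=snap("scene","s3"); print(state()["time"])
a=cv2.resize(d["frame"][145:220,195:345],(600,300),interpolation=cv2.INTER_CUBIC)
b=cv2.resize(e["frame"][190:265,300:450],(600,300),interpolation=cv2.INTER_CUBIC)
cv2.imwrite("pics/c5.png",np.vstack([a,b]))
L=np.load("turn.npy"); print(np.array2string((L[-24:,1]+L[-24:,2]),precision=2))
```

```text
50.0333
[1.07 0.97 1.08 1.07 0.99 0.97 1.03 1.09 1.08 0.92 1.07 1.07 1.04 1.23
 1.2  1.07 1.24 1.13 1.11 1.25 1.22 1.04 0.84 0.55]
```

View pics/c5.png

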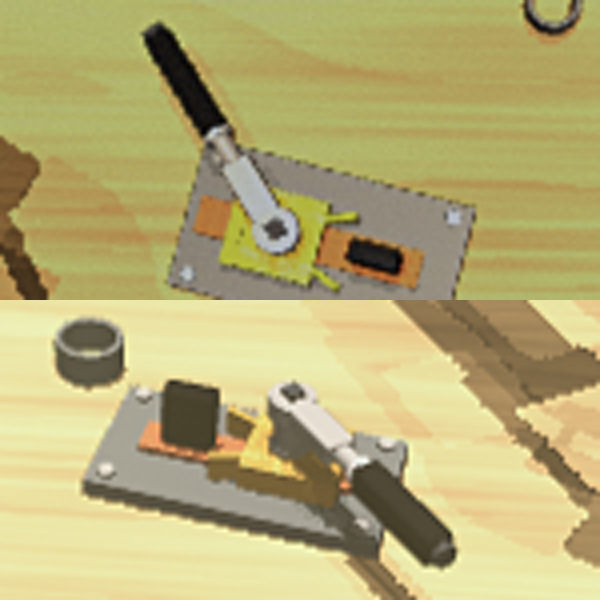

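The handle now points up and left, from the head at (276,230) to its end at (153,32). The link hasn't moved.

Run:
```python
from h import *
T=dict(np.load("pics/t3.npz"));T0=dict(np.load("pics/top0.npz"))
def ang(T,y0,h,e):
    m=[]
    dark=None
    p=[w(T,195+u/4-.375,y0+v/4-.375,.088)[:2] for u,v in(h,e)]; q=p[1]-p[0]; return np.arctan2(q[1],q[0])
# grip axis by fitting the black pixels near the handle
def fit(T,box,h,y0):
    u0,u1,v0,v1=box; g=T["frame"][v0:v1,u0:u1].max(2); vv,uu=np.where(g<60)
    P=np.array([w(T,u+u0,v+v0,.086)[:2] for u,v in zip(uu,vv)]); c=P.mean(0); d=np.linalg.svd(P-c)[2][0]
    H=w(T,195+h[0]/4-.375,y0+h[1]/4-.375,.090)[:2]; q=c-H
    d=d*np.sign(d@q); return len(P),np.arctan2(d[1],d[0]),np.arctan2(q[1],q[0]),np.linalg.norm(q),H
print(fit(T0,(200,237,185,206),(276,149),165),ang(T0,165,(276,149),(40,121)))
print(fit(T,(228,252,146,182),(276,230),145),ang(T,145,(276,230),(153,32)))
```

```text
(206, np.float64(1.4679584956907517), np.float64(1.4727442227586418), np.float64(0.13374920351541936), array([0.52547747, 0.05315475])) 1.4698769528697508
(201, np.float64(0.5722108782912462), np.float64(0.5754524076243537), np.float64(0.13378656231187372), array([0.52473076, 0.05313583])) 0.5775111623364916
```

The hinge deflected only about 0.10 of the 0.13 rad before I let go. That is past the peak, but it isn't certain the click completed. I'll press once more gently, to the bottom of the give and well short of 0.175 rad.

```bash
cat > turn2.py <<'E'
from h import *
H=np.array([.525,.0535]);a0=.575;r=.13;z=.067
g=lambda a:[*(H+r*np.array([np.cos(a),np.sin(a)])),z]
move_to([*g(a0)[:2],.14],Q(a0)); move_l(g(a0),.15)
s=state();F0=np.array(s["ft_force"]);M0=np.array(s["moment"])
def tq():
    s=state();F=np.array(s["ft_force"])-F0;M=np.array(s["moment"])-M0
    p=np.array(s["ee_pos"])[:2]-H; k=p[0]*F[1]-p[1]*F[0]
    return k+M[2],np.arctan2(p[1],p[0]),s["time"]
close(); x=tq(); print("grip",np.round(x,3)); h0=x[1]+x[0]/20; pk=0
for i in range(1,24):
    a=a0-.008*i; move_l(g(a),.03,Q(a))
    x=tq(); pk=max(pk,x[0]); h=h0-x[1]; print(round(h,3),np.round(x,2))
    if pk>.8 and x[0]<.38 or h>.138 or x[2]>64: break
gripper_open(); print("rel",np.round(tq(),3))
p=np.array(state()["ee_pos"]); move_l([p[0],p[1],.15],.25)
move_to([.5,.30,.2],Q(np.radians(60)))
d=snap("top","t4"); e=snap("scene","s4"); s=state(); print(s["time"],s["ft_force"])
a=cv2.resize(d["frame"][145:220,195:345],(600,300),interpolation=cv2.INTER_CUBIC)
b=cv2.resize(e["frame"][190:265,300:450],(600,300),interpolation=cv2.INTER_CUBIC)
cv2.imwrite("pics/c6.png",np.vstack([a,b]))
E
python3 turn2.py
```

```text
grip [ 0.419  0.58  52.608]
0.03 [ 0.41  0.57 52.86]
0.038 [ 0.43  0.56 53.11]
0.045 [ 0.58  0.56 53.36]
0.051 [ 0.58  0.55 53.61]
0.058 [ 0.78  0.54 53.86]
0.065 [ 0.99  0.54 54.11]
0.072 [ 1.14  0.53 54.36]
0.078 [ 1.24  0.52 54.61]
0.087 [ 1.11  0.51 54.86]
0.096 [ 1.1   0.51 55.11]
0.105 [ 0.87  0.5  55.36]
0.114 [ 1.01  0.49 55.61]
0.123 [ 0.84  0.48 55.86]
0.132 [ 0.57  0.47 56.11]
0.142 [ 0.54  0.46 56.36]
rel [2.3000e-02 4.5400e-01 5.7467e+01]
59.0083 [-0.3017863  -0.57651628  0.12621967]
```

View pics/c6.png

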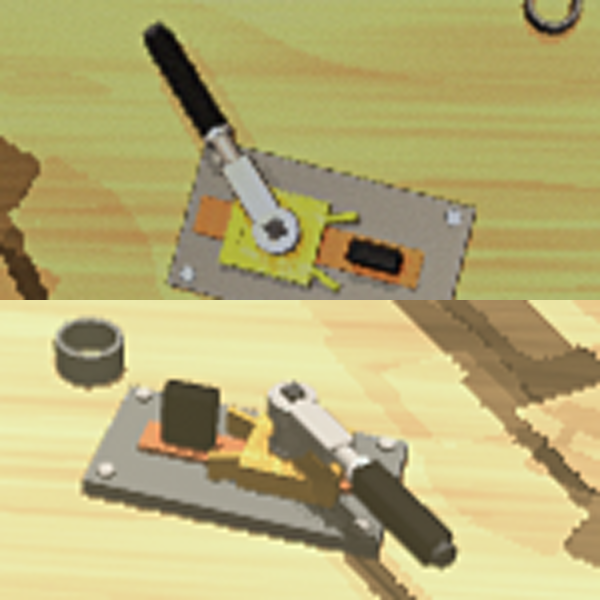

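The link and wrench are as before. That press reached a deflection of about 0.12 rad. There's time for one short final press to about 0.138 rad, the bottom of the give and still clear of 0.175, and then I'll leave.

```bash
sed -e '/^close/,$d' turn2.py > turn3.py
cat >> turn3.py <<'E'
close(); mn=9
for a in(.53,.50,.48,.467,.456,.448,.441,.435):
    move_l(g(a),.05,Q(a)); x=tq(); print(a,np.round(x,3))
    mn=min(mn,x[0])if a<.5 else 9
    if a<.5 and (x[0]<.3 or x[0]>mn+.25) or x[2]>66.5: break
gripper_open(); print("rel",np.round(tq(),3))
p=np.array(state()["ee_pos"]); move_l([p[0],p[1],.16],.25)
s=state(); print(s["time"],s["ft_force"])
d=snap("scene","s5"); cv2.imwrite("pics/s5.png",d["frame"])
E
python3 turn3.py
```

```text
0.53 [ 0.927  0.541 61.85 ]
0.5 [ 1.078  0.513 62.1  ]
0.48 [ 0.839  0.491 62.35 ]
0.467 [ 0.697  0.477 62.6  ]
0.456 [ 0.533  0.463 62.85 ]
0.448 [ 0.279  0.453 63.1  ]
rel [-0.072  0.447 64.208]
64.7333 [ 0.11380239  0.1555111  -0.3340262 ]
```

View pics/s5.png

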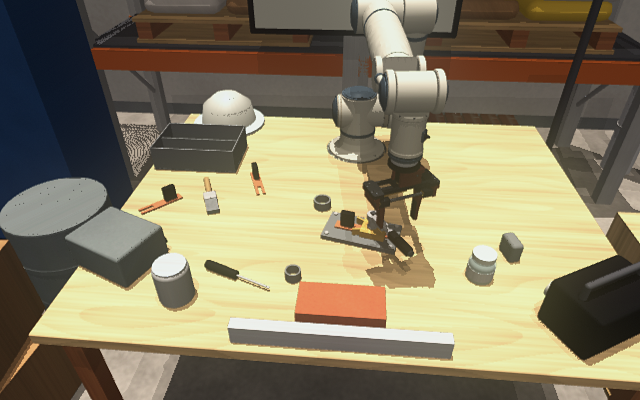

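The torque fell to about 0.28 N m at the bottom of the give. The link is still home (grip near (347,217)), the bystanders haven't moved and the gripper is clear of everything, so I'm handing in.

```bash
python3 -c "
from bench import *
print(job_done())"
```

```text
the job is handed in; nothing more can be done
None
```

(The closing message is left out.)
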